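# Tip a polished bar from its tray into the bench caliper and gauge it

## Task

Lift the tipping tray off its white tile, carry it level to the bench caliper and, close above the trough, tip it to about 40 degrees (never past 60) and hold it there a moment so that the polished bar rolls out over the lip into the trough. Bring the tray level again and set it back flat in the middle of its tile; then slide the caliper's moving jaw gently along until the bar is held against the fixed anvil and let go, leaving the jaw shut on it. Never touch the polished bar itself with the robot, and leave the other things on the bench where they are.

Things in the scene. Friction and masses are not known exactly. Their poses are not given: they have to be found in the camera images.
- tray: Open aluminium tipping tray, 70 (x) by 100 (y) mm, 0.28 kg. Origin: centre of underside, z up. Its floor is lowest (z 5 mm) at the back wall, x = 25 mm, and rises at 22 degrees to the open pouring lip at x = -35; tip it lip down to roll the bar out. Foot: x -15 to 35, so the lip overhangs. Side walls y = +-50, 22 mm above the floor. Back wall x 25 to 35, 40 mm high, with an upright grip tab on it.
- tray_lip (a point): Middle of the tray's pouring lip, (-35, 0, 29) mm in the tray's frame; same axes.
- tray_tab (a point): Grip point in the tray's upright tab, (30, 0, 70) mm in the tray's frame. The tab is a plate 10 mm thick (tray's x; pinch across this), 50 mm wide (y), its top at z = 92 mm. Fingertips above z = 40 mm in the tray stay clear of the bar.
- bar: Polished plain round steel bar, 24 mm in diameter, 80 mm long, about 0.2 kg. Origin: its centre; y: its long axis. Starts in the tray along the tray's y, against the back wall, centre 23 mm above the tray's underside. In the trough its centre is at z = 32 mm of the caliper.
- tile: White ceramic soldering tile, fixed, 130 (x) by 150 (y) by 6 mm thick, under the tray at the start. Origin: centre of its underside.
- caliper: Bench caliper, fixed: grey base 100 (x) by 190 (y) by 15 mm, dark steel V trough along y. Origin: centre of underside. V bottom at x 0, z 15 mm; 45 degree flanks rise to x 35, z 50 (far side, the one to pour from) and x -45, z 60. Fixed anvil at the trough's -y end, face at y -80, moving jaw on the +y side; both jaw plates 36 mm wide (x), 12 thick, 61 high.
- trough (a point): Middle of the bottom line of the trough, (0, 0, 15) mm in the caliper's frame.
- jaw: The moving jaw, sliding along the caliper's y; axes as the caliper's. Origin: on its measuring face (which looks to -y), at bench height, x = 0. It can stand at y = -10 to 75 mm in the caliper's frame. The anvil's face is at y = -80 mm, so shut on the 80 mm bar the jaw stands at y = 0. Stays where it is left; about 1.5 N to slide.
- jaw_grip (a point): Grip point in the upright post on the moving jaw, 90 mm above the bench. The post is 16 mm (x) by 14 mm (y, along the travel), from z = 61 to 110 mm.
- mandrel: Bystander: steel ring mandrel upright on a round foot, foot 68 mm across, spike 26 tapering to 16 mm across, 160 mm high, loose. Origin: centre of its underside. It stands between tile and caliper.
- block: Bystander: steel bench block 80 x 80 x 25 mm. Origin: centre of underside.
- hammer: Bystander: hammer 200 mm long lying flat. Origin: centre of underside, handle towards its -x.
- flask: Bystander: green glass bottle 60 mm across, 140 mm high. Origin: centre of underside.
- turntable: Bystander: round soldering turntable 120 mm across, 42 mm high. Origin: centre of underside.
- jar: Bystander: glass jar 64 mm across, 80 mm high. Origin: centre of underside.
- sorter: Bystander: small divided aluminium tray 100 x 70 x 28 mm. Origin: centre of underside.
- mallet: Bystander: wooden mallet 240 mm long lying flat. Origin: centre of underside, handle towards its -x.
Not all that is in view belongs to the job. Leave any purple look-alike of the tray alone.

How it is judged (in metres and radians):
On the way, in this order (a step that is already met when the one before it is completed fails the run):
1. the tray is tipped to 30 to 50 degrees with its lip above the trough (within 70 mm of the trough's middle, at most 110 mm above the bench), held 0.3 s (angle between tray's own z axis and vertical between 0.52 and 0.875 rad and horizontal distance between tray_lip and trough below 0.07 m and z of tray_lip in the frame of caliper below 0.11 m), for 0.3 s.
2. the bar lies in the trough and the tray is back level on its tile, released (x of bar in the frame of caliper between -0.008 and 0.008 m and z of bar in the frame of caliper between 0.024 and 0.04 m and angle between tray's own z axis and vertical below 0.06 rad and horizontal distance between tray and tile below 0.04 m and z of tray in the frame of tile between 0.003 and 0.0095 m and contact force between the fingers and tray below 0.2 N), for 0.3 s.
3. the moving jaw presses the bar against the anvil with more than 3 N (x of bar in the frame of caliper between -0.008 and 0.008 m and z of bar in the frame of caliper between 0.024 and 0.04 m and contact force between jaw and bar above 3 N and y of bar in the frame of caliper below -0.0375 m), for 0.05 s.
At the end, for the whole second after the job is handed in: The bar lies at rest in the trough within 8 mm of its middle line and 4 mm of touching the anvil, the jaw shut on it (its y in the caliper -3 to 3.5 mm); the tray stands released, at rest, level within 0.06 rad, flat on its tile, centres within 40 mm (all of step 2 and y of jaw in the frame of caliper between -0.003 and 0.0035 m and linear speed of each of bar, tray below 0.02 m/s and y of bar in the frame of caliper between -0.044 and -0.036 m).
It fails at once if the robot touches the bar (contact force between any of the arm, the fingers and bar above 0.5 N).
It fails at once if the tray is tipped past 60 degrees (angle between tray's own z axis and vertical above 1.05 rad).
It fails at once if the tray is tipped more than 20 degrees away from the caliper (angle between tray's own z axis and vertical above 0.35 rad and horizontal distance between tray_lip and trough above 0.16 m).
It fails at once if the jaw presses the bar harder than 40 N (contact force between jaw and bar above 40 N).
It fails at once if a bystander is moved more than 20 mm (distance of any of mandrel, block, hammer, flask, turntable, jar, sorter, mallet from where it was at the start of the episode above 0.02 m).
It also fails if it takes over 72 s, if anything falls off the work surface, if the arm or the gripper's body presses on something with over 40 N, if the wrist force passes 120 N, or if a joint passes its speed limit or range.

## Robot

A 6-joint arm with a two-finger parallel gripper is mounted at the origin on the work surface. World frame = base frame: x ahead of the robot, y to its left, z up, the work surface at z = 0. Lengths are in mm, angles in rad, forces in N, time in s.
With the tool pointing down it reaches from about 350 to 775 mm from the base axis. Payload 7.3 kg.
Tool frame: the origin (TCP) lies midway between the tips of the shut fingers; the grasp point (between the pads) lies 19 mm behind it; z points along the fingers, y is the line along which they close (so a half turn about z gives the same grasp; the last joint's range is limited). The gripper opens to 92 mm and grips with 3 to 60 N. Pads are 19 mm wide; open, the fingers measure 130 mm over their backs; the gripper's body (75 mm by 190 mm) begins 47 mm behind the grasp point.
Start: joints at [-1.467, 0.342, 1.524, -0, 1.275, -0.146], TCP at [129.807, -508.719, 226.741] pointing down, gripper open.
Joint ranges: [-2.53, 2.53], [-0.77, 2.02], [0.04, 2.7], [-1, 4.14], [0.28, 2.66], [-3.11, 3.11]. Speed limits (rad/s): [2.57, 2.57, 3.14, 3.14, 3.14, 3.14].

## Interface

Orientations are given as [roll, pitch, yaw] about the fixed x, y, z axes, in that order (R = Rz(yaw) Ry(pitch) Rx(roll)).
In Python, from plant import bot gives the robot as it stands.
- The arm moves only by the tool servo_tool, never from a script. Its argument "deltas" is a list of rows, each a list of 2 entries, a list of its own where there are three numbers: the shift along the tool's x, y, z in m, then the turn, a rotation vector about the tool's x, y, z in degrees. A call has 1 to 20 rows; each row shifts and turns the commanded pose from where the row before left it, along the tool's axes as they then stand; what a row does not reach is not made up. A row lasts 1/8 s, in which the tool goes at most 62.5 mm and 10.7 degrees, less where a joint would pass 70% of its speed; a pose out of reach is approached as far as the arm can. A call with a gripper value outside its range is refused whole. "fingers" is the opening, from 0 (shut) to 1 (fully open), set as the call begins (left out, the last holds). The fingers move at their own pace and stop on an object; the grip force is fixed at half the most. Time passes only in rows, so rows that do not move let the fingers close. It gives the time, the measured TCP pose, the force, the opening and the grip force at its end, in the units of the state.
- bot.get_obs(): the state, without advancing time (a new reading comes with each control period).
- bot.capture(name): name is "scene" or "top" or "wrist"; returns the picture (384x512x3 uint8, red, green, blue); there is no depth.
- bot.camera_model(name): a dict with "mtx" (3x3 intrinsics, pixels), "xyz" and "rotation" of the camera in the world. Camera axes: x right, y down, z forward; pixel columns grow to the right and rows downward; lengths in mm; the calibration is good to about 2 mm. A picture is of the moment at which its call begins: read the wrist's pose just before it. camera_model takes no time and is no camera call; for the wrist camera it gives the pose at the moment of the call.
- bot.close_job(): hands the job in; it is judged then, once.
The state is a dict: "time": time; "joint_positions": joint angles; "dq": joint speeds; "tau": joint torques, N m; "tool_pos": TCP position; "tcp_rot": TCP orientation; "contact_force": force on the tool from outside, world axes, zero at the start; "moment": the same for the moment, N m; "grip_width": finger opening in mm; "finger_force": force on a finger pad.
Only numpy, scipy, OpenCV 4.12 (cv2) and the standard library are available. Lean on these libraries where they do the work, as an engineer would, in place of code of your own. Each camera call takes 0.05 s, during which the arm holds its last target. There are 200 camera calls.

## Working session

There is one attempt and no reset: what is moved stays moved. The work goes in short steps, Python scripts to look and compute and a tool call to move; the robot and the scene stay as the last step left them, time stands still between calls to the robot, and variables do not carry over. Pictures are saved under pics/ and viewed, at most 10 in all, crops included, and the job is handed in when it is done.

Besides the shell and the picture viewer there is one more tool, called after "Call:" by a JSON object that holds its "op" and its "data". servo_tool: Moves the arm, as the interface text tells. Its arguments: {"type":"object","properties":{"deltas":{"type":"array"},"fingers":{"type":"number"}},"required":["deltas"]}

```bash
mkdir -p pics; python3 - <<'E'
from plant import bot
import cv2
o=bot.get_obs();print(o)
for n in("top","scene"):
    m=bot.camera_model(n);print(n,m)
    cv2.imwrite(f"pics/{n}0.png",cv2.cvtColor(bot.capture(n),cv2.COLOR_RGB2BGR))
E
ls
```

```text
{'time': 0.0, 'joint_positions': array([-1.46700790e+00,  3.42703837e-01,  1.52501758e+00,  8.66525392e-06,
        1.27538739e+00, -1.46003316e-01]), 'dq': array([ 4.06260065e-05,  2.40568524e-04,  1.80247156e-03, -1.53213209e-04,
       -1.38921431e-03, -6.32830573e-04]), 'tau': array([ 9.57908669e-04, -4.31235945e+01, -2.44217777e+01,  7.19769322e-02,
        5.58606035e-02, -1.18721473e-04]), 'tool_pos': array([ 129.76129985, -508.29422258,  226.05456618]), 'tcp_rot': array([-3.14009384e+00, -2.28774926e-04,  2.49789038e-01]), 'contact_force': array([-0.36856284,  0.44349067,  0.32539027]), 'moment': array([-0.04162353, -0.01716442,  0.00606443]), 'finger_force': 0.0, 'grip_width': 91.60850990308322}
top {'mtx': array([[362.77168586,   0.        , 252.88112692],
       [  0.        , 362.77168586, 194.02368838],
       [  0.        ,   0.        ,   1.        ]]), 'xyz': array([ 412.91507365,   96.86838383, 1010.22237854]), 'rotation': array([-2.99816999e+00, -1.03140898e-03, -1.56374898e+00])}
scene {'mtx': array([[372.53430999,   0.        , 261.65796856],
       [  0.        , 372.53430999, 193.37990394],
       [  0.        ,   0.        ,   1.        ]]), 'xyz': array([1073.27570821, -350.58036488,  957.63591074]), 'rotation': array([-2.4784262 ,  0.00877267,  0.80901281])}
pics
```

View pics/top0.png

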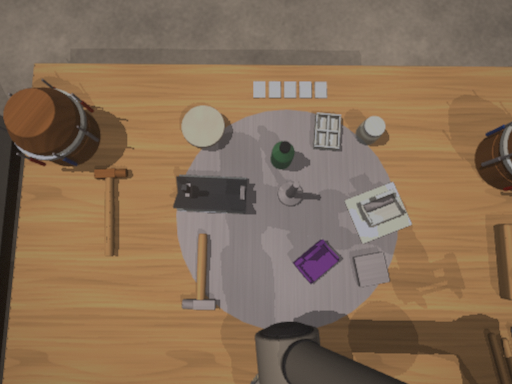

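View pics/scene0.png

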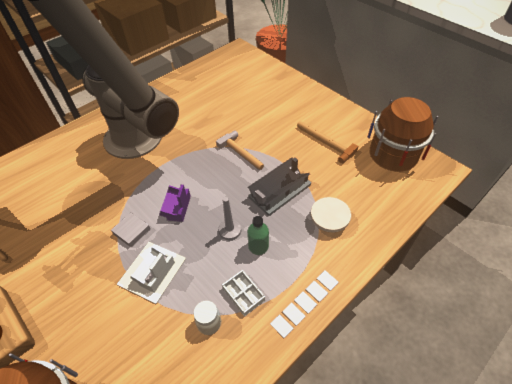

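Candidates for the tray (top view): aluminium tray on the white tile at (381,208); purple look-alike (317,261); sorter (327,131); block (371,269). By the description I choose (381,208). Next is one close crop of the tray and caliper.

```bash
python3 - <<'E'
import cv2,numpy as np
t=cv2.imread("pics/top0.png");s=cv2.imread("pics/scene0.png")
f=lambda i,x,y,w,h,k:cv2.resize(i[y:y+h,x:x+w],(w*k,h*k),interpolation=cv2.INTER_CUBIC)
a=np.hstack([f(t,340,178,76,70,5),f(t,170,168,84,56,5)[:, :].copy() if 0 else cv2.copyMakeBorder(f(t,170,168,84,56,5),0,70,0,0,cv2.BORDER_CONSTANT)])
b=np.hstack([f(s,112,238,76,50,5),f(s,240,155,84,50,5)])
cv2.imwrite("pics/crop1.png",np.vstack([a,b])[:600])
E
```

```text
(no output)
```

View pics/crop1.png

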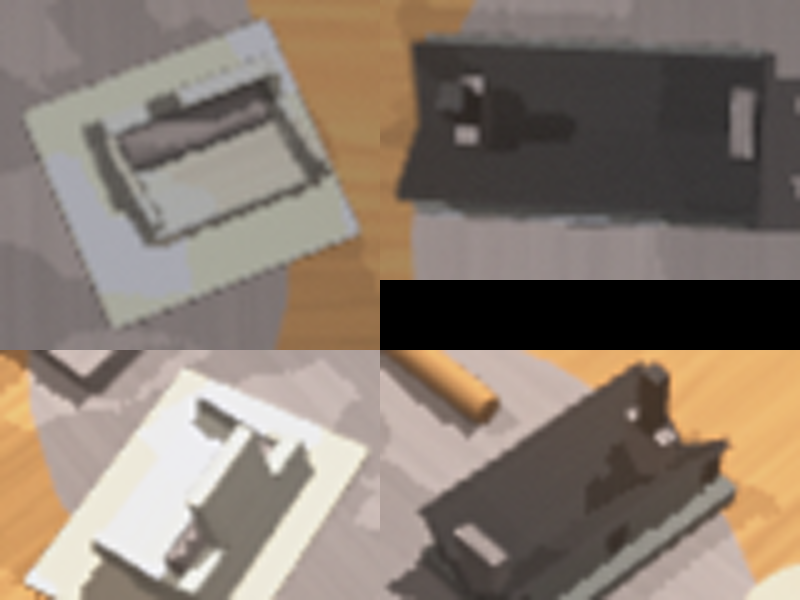

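The crop confirms the pick. The tray lies on the tile with the tab at the back (tile corners near top px (345,201), (394,182), (412,225), (362,244)), lip towards the robot, yaw about 23°. The anvil's light top is at about (242,193) and the jaw plate top at (188,190), on the caliper's left end (+y).

```bash
cat > h.py <<'E'
import cv2,numpy as np
from scipy.spatial.transform import Rotation as R
def ray(m,uv):
    d=np.linalg.inv(m["mtx"])@np.array([uv[0],uv[1],1.]);return R.from_euler("xyz",m["rotation"]).as_matrix()@d
def onz(m,uv,z):
    d=ray(m,uv);return m["xyz"]+d*(z-m["xyz"][2])/d[2]
def proj(m,P):
    c=R.from_euler("xyz",m["rotation"]).as_matrix().T@(np.asarray(P,float)-m["xyz"]);p=m["mtx"]@c;return p[:2]/p[2]
E
python3 - <<'E'
from h import *
from plant import bot
m=bot.camera_model("top");ms=bot.camera_model("scene")
t=cv2.imread("pics/top0.png");s=cv2.imread("pics/scene0.png")
def tile(img,m,box,name):
    x,y,w,h=box;c=img[y:y+h,x:x+w]
    best=None
    mk=((c.min(2)>125)).astype(np.uint8)
    if name=="top":
        # hull of tile: greenish/bluish vs wood/grey: approximate by corners chosen, refine subpixel
        pass
    return mk
g=cv2.cvtColor(t,cv2.COLOR_BGR2GRAY)
c0=np.array([(344.8,201),(393.6,182),(411.6,225),(362.4,243.6)],np.float32)
c=cv2.cornerSubPix(g,c0.reshape(-1,1,2).copy(),(2,2),(-1,-1),(3,30,.01)).reshape(-1,2)
for q in (c0+0.0,c):
    P=np.array([onz(m,u,6) for u in q]);e=np.roll(P,-1,0)-P
    print("tile",q.round(1).tolist(),P.round(1)[:, :2].tolist(),"c",P.mean(0).round(1),np.linalg.norm(e,axis=1).round(1),np.degrees(np.arctan2(e[:,1],e[:,0])).round(1))
x,y,w,h=172,170,82,46
n,l,st,ce=cv2.connectedComponentsWithStats((g[y:y+h,x:x+w]>90).astype(np.uint8))
for i in range(1,n):
    if st[i,4]<200:
        u=ce[i]+[x,y];print("blob",u.round(1),st[i],onz(m,u,61).round(1))
# scene tile corners, same
gs=cv2.cvtColor(s,cv2.COLOR_BGR2GRAY)
mk=(cv2.cvtColor(s,cv2.COLOR_BGR2HSV)[...,1]<60)&(gs>185)
mk=mk.astype(np.uint8);mk[:,:100]=0;mk[:,200:]=0;mk[:230]=0;mk[305:]=0
k=max(cv2.findContours(mk,0,2)[0],key=cv2.contourArea)
q=cv2.boxPoints(cv2.minAreaRect(k));ap=cv2.approxPolyDP(cv2.convexHull(k),4,True).reshape(-1,2)
print("scene",[(u.tolist(),onz(ms,u,6).round(1).tolist()) for u in ap])
E
```

```text
tile [[344.79998779296875, 201.0], [393.6000061035156, 182.0], [411.6000061035156, 225.0], [362.3999938964844, 243.60000610351562]] [[540.1, -159.7], [594.9, -298.5], [474.6, -342.5], [422.7, -204.6]] c [ 508.1 -251.3    6. ] [149.2 128.1 147.3 125.7] [ -68.4 -159.9  110.6   20.9]
tile [[344.3999938964844, 200.5], [392.1000061035156, 181.60000610351562], [410.6000061035156, 224.5], [362.5, 243.10000610351562]] [[541.4, -158.6], [596.2, -294.4], [476.0, -339.6], [423.9, -204.8]] c [ 509.4 -249.4    6. ] [146.4 128.4 144.5 126.2] [ -68.  -159.4  111.1   21.5]
blob [188.5 184.2] [15 13  4  4 11] [575.2 267.8  61. ]
blob [241.8 192.2] [68 16  5 14 58] [554.7 126.2  61. ]
blob [253. 189.] [81 18  1  3  3] [563.4  96.6  61. ]
blob [186.8 194.5] [13 23  5  4 18] [547.5 271.5  61. ]
blob [252.7 204.6] [80 33  2  5  7] [521.9  97.1  61. ]
scene [([182, 245], [506.2, -143.9, 6.0]), ([185, 258], [546.8, -163.0, 6.0]), ([156, 302], [599.1, -296.4, 6.0]), ([117, 284], [482.1, -344.8, 6.0]), ([145, 240], [416.1, -212.9, 6.0]), ([176, 240], [480.0, -146.6, 6.0])]
```

Call:
{"op": "servo_tool", "data": {"deltas": [[[0.02,-0.007,-0.002],[0,0,0]],[[0.042,-0.0145,-0.003],[0,0,0]],[[0.042,-0.0145,-0.003],[0,0,0]],[[0.042,-0.0145,-0.003],[0,0,0]],[[0.042,-0.0145,-0.003],[0,0,0]],[[0.042,-0.0145,-0.003],[0,0,0]],[[0.042,-0.0145,-0.003],[0,0,0]],[[0.042,-0.0145,-0.003],[0,0,0]],[[0.042,-0.0145,-0.003],[0,0,0]],[[0.042,-0.0145,-0.003],[0,0,0]],[[0.042,-0.0145,-0.003],[0,0,0]],[[0.022,-0.007,-0.002],[0,0,0]]], "fingers": 0.5}}

```text
time: 1.6
tool_pos: [539.9, -237.5, 260.6]
tcp_rot: [-3.141, -0.0, 0.252]
contact_force: [0.1, 0.2, -0.7]
grip_width: 45.9
finger_force: 0.0
```

Call:
{"op": "servo_tool", "data": {"deltas": [[[0,0,0],[0,0,-9.7]],[[0,0,0],[0,0,-9.7]],[[0,0,0],[0,0,-9.7]],[[0,0,0],[0,0,-9.7]],[[0,0,0],[0,0,-9.7]],[[0,0,0],[0,0,-9.7]],[[0,0,0],[0,0,-9.7]],[[0,0,0],[0,0,-9.7]],[[0,0,0],[0,0,-9.7]],[[0,0,0],[0,0,-9.7]],[[0,0,0],[0,0,0]],[[0,0,0],[0,0,0]]]}}

```text
time: 3.1
tool_pos: [538.2, -239.8, 260.7]
tcp_rot: [-3.142, -0.0, 1.94]
contact_force: [-0.0, 0.4, 0.4]
grip_width: 45.9
finger_force: 0.0
```

```bash
python3 - <<'E'
from h import *
from plant import bot
o=bot.get_obs();m=bot.camera_model("wrist");print(o["time"],o["tool_pos"],np.degrees(o["tcp_rot"]));print(m)
cv2.imwrite("pics/w1.png",cv2.cvtColor(bot.capture("wrist"),cv2.COLOR_RGB2BGR))
E
```

```text
3.1 [ 538.22546109 -239.7643768   260.69221564] [-1.79994765e+02 -1.36127675e-02  1.11156102e+02]
{'mtx': array([[342.64814761,   0.        , 250.89131703],
       [  0.        , 342.64814761, 190.24091319],
       [  0.        ,   0.        ,   1.        ]]), 'xyz': array([ 513.17561858, -171.29813554,  418.78272378]), 'rotation': array([2.86978800e+00, 1.32698439e-04, 3.68588399e-01])}
```

View pics/w1.png

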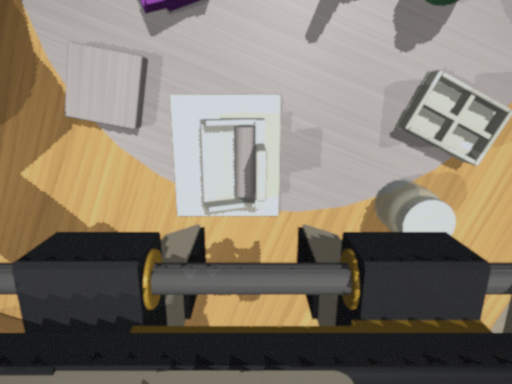

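The wrist view shows the tile (171–281, 95–216), the lip edge at column 202, the bar at (245,160) and the tab top at about (261,175). I'll measure those, and the trough's edges in the top view.

```bash
python3 - <<'E'
from h import *
from plant import bot
mw=bot.camera_model("wrist");mt=bot.camera_model("top")
w=cv2.imread("pics/w1.png");g=cv2.cvtColor(w,cv2.COLOR_BGR2GRAY)
c0=np.array([(171,95),(281,95),(279,215),(177,216)],np.float32).reshape(-1,1,2)
c=cv2.cornerSubPix(g,c0.copy(),(4,4),(-1,-1),(3,30,.01)).reshape(-1,2)
P=np.array([onz(mw,u,6) for u in c]);e=np.roll(P,-1,0)-P
print(c.tolist(),P.mean(0).round(1),np.linalg.norm(e,axis=1).round(1),np.degrees(np.arctan2(e[:,1],e[:,0])).round(1))
n,l,st,ce=cv2.connectedComponentsWithStats((g[130:215,250:275]>190).astype(np.uint8))
print(g[175,250:285].tolist());print(g[140:212:2,261].tolist());print(g[140,195:215].tolist(),g[185,195:215].tolist())
for u in [(256,150),(267,150),(267,201),(256,201),(261.5,175.5)]:print("tab",onz(mw,u,98).round(1))
for u in [(202,120),(205,212)]:print("lip",onz(mw,u,35).round(1))
t=cv2.imread("pics/top0.png");gt=cv2.cvtColor(t,cv2.COLOR_BGR2GRAY)
for z,us in((50,[(177,176.5),(253.5,179.5)]),(60,[(173.5,207.5),(253,213.5)])):
    print(z,[onz(mt,u,z).round(1).tolist() for u in us])
E
```

```text
[[169.76368713378906, 94.31900787353516], [280.04107666015625, 95.38068389892578], [277.7927551269531, 214.8494415283203], [177.17648315429688, 215.2852325439453]] [ 511.8 -251.4    6. ] [128.  146.9 128.4 148.7] [  20.6  -68.7 -158.6  111.1]
[99, 96, 89, 83, 82, 110, 163, 196, 208, 211, 212, 212, 212, 212, 211, 204, 196, 201, 208, 210, 210, 211, 211, 210, 211, 210, 210, 210, 205, 188, 170, 165, 165, 165, 165]
[211, 202, 143, 131, 132, 160, 208, 210, 212, 212, 213, 212, 211, 211, 211, 211, 212, 212, 211, 212, 212, 212, 212, 213, 212, 211, 211, 212, 211, 210, 197, 206, 211, 211, 212, 212]
[212, 212, 210, 196, 175, 161, 175, 198, 211, 211, 213, 210, 211, 211, 212, 212, 212, 211, 212, 211] [213, 212, 212, 212, 209, 193, 169, 160, 183, 204, 211, 211, 211, 212, 212, 212, 212, 213, 212, 211]
tab [ 535.6 -216.5   98. ]
tab [ 545.3 -212.8   98. ]
tab [ 564.  -259.4   98. ]
tab [ 554.  -263.3   98. ]
tab [ 549.5 -237.5   98. ]
lip [ 472.6 -215.9   35. ]
lip [ 510.7 -315.8   35. ]
50 [[597.8, 301.5, 50.0], [591.1, 95.5, 50.0]]
60 [[512.8, 305.5, 60.0], [498.5, 96.2, 60.0]]
```

Call:
{"op": "servo_tool", "data": {"deltas": [[[-0.0022,0.0113,0],[0,0,-0.6]],[[0,0,0.03],[0,0,0]],[[0,0,0.04],[0,0,0]],[[0,0,0.04],[0,0,0]],[[0,0,0.03],[0,0,0]],[[0,0,0.02],[0,0,0]],[[0,0,0.015],[0,0,0]],[[0,0,0.015],[0,0,0]],[[0,0,0.0125],[0,0,0]],[[0,0,0],[0,0,0]],[[0,0,0],[0,0,0]]]}}

```text
time: 4.53
tool_pos: [549.9, -238.6, 58.8]
tcp_rot: [3.141, 0.001, 1.953]
contact_force: [0.4, -0.2, -0.4]
grip_width: 45.9
finger_force: 0.0
```

```bash
python3 - <<'E'
from h import *
from plant import bot
w=bot.capture("wrist");s=bot.capture("scene")
a=cv2.cvtColor(np.hstack([cv2.resize(w,(400,300)),cv2.resize(s[220:316,90:218],(400,300))]),cv2.COLOR_RGB2BGR)
cv2.imwrite("pics/g1.png",a)
E
```

```text
(no output)
```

View pics/g1.png

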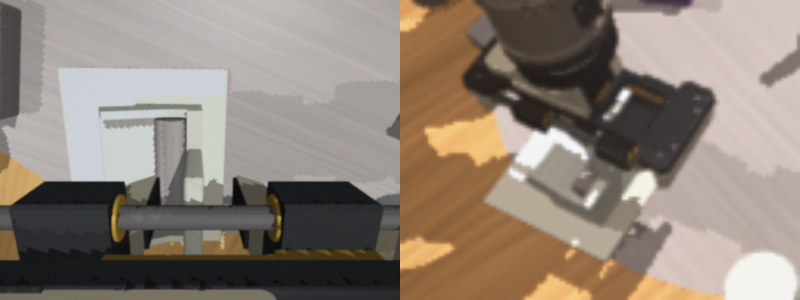

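The tab (193,195) sits midway between the pads (152 and 234). Closing, then lifting.

Call:
{"op": "servo_tool", "data": {"deltas": [[[0,0,0],[0,0,0]],[[0,0,0],[0,0,0]],[[0,0,0],[0,0,0]],[[0,0,0],[0,0,0]],[[0,0,0],[0,0,0]],[[0,0,0],[0,0,0]]], "fingers": 0}}

```text
time: 5.38
tool_pos: [549.3, -238.4, 58.2]
tcp_rot: [-3.141, -0.0, 1.953]
contact_force: [-0.9, -1.0, 1.7]
grip_width: 10.0
finger_force: 30.0
```

Call:
{"op": "servo_tool", "data": {"deltas": [[[0,0,-0.005],[0,0,0]],[[0,0,-0.01],[0,0,0]],[[0,0,-0.015],[0,0,0]],[[0,0,-0.02],[0,0,0]],[[0,0,-0.02],[0,0,0]],[[0,0,-0.02],[0,0,0]],[[0,0,-0.02],[0,0,0]],[[0,0,-0.02],[0,0,0]],[[0,0,-0.02],[0,0,0]],[[0,0,-0.02],[0,0,0]],[[0,0,-0.015],[0,0,0]],[[0,0,-0.01],[0,0,0]],[[0,0,-0.005],[0,0,0]],[[0,0,0],[0,0,0]]]}}

```text
time: 7.12
tool_pos: [549.4, -238.4, 258.1]
tcp_rot: [-3.141, -0.0, 1.953]
contact_force: [0.3, -0.0, -5.7]
grip_width: 10.0
finger_force: 30.0
```

Call:
{"op": "servo_tool", "data": {"deltas": [[[0.0051,0.0034,0],[0,0,0]],[[0.0103,0.0067,0],[0,0,0]],[[0.0154,0.0101,0],[0,0,0]],[[0.0205,0.0135,0],[0,0,0]],[[0.0205,0.0135,0],[0,0,0]],[[0.0205,0.0135,0],[0,0,0]],[[0.0205,0.0135,0],[0,0,0]],[[0.0205,0.0135,0],[0,0,0]],[[0.0205,0.0135,0],[0,0,0]],[[0.0205,0.0135,0],[0,0,0]],[[0.0205,0.0135,0],[0,0,0]],[[0.0205,0.0135,0],[0,0,0]],[[0.0205,0.0135,0],[0,0,0]],[[0.0205,0.0135,0],[0,0,0]],[[0.0205,0.0135,0],[0,0,0]],[[0.0205,0.0135,0],[0,0,0]],[[0.0205,0.0135,0],[0,0,0]],[[0.0205,0.0135,0],[0,0,0]]]}}

```text
time: 9.38
tool_pos: [629.5, 160.7, 258.1]
tcp_rot: [-3.141, -0.0, 1.954]
contact_force: [1.2, -0.6, -5.2]
grip_width: 9.8
finger_force: 30.0
```

Call:
{"op": "servo_tool", "data": {"deltas": [[[0.0154,0.0101,0],[0,0,0]],[[0.0103,0.0067,0],[0,0,0]],[[0.0051,0.0034,0],[0,0,0]],[[0,0,0],[0,0,1.5]],[[0,0,0],[0,0,3]],[[0,0,0],[0,0,3]],[[0,0,0],[0,0,3.2]],[[0,0,0],[0,0,3.2]],[[0,0,0],[0,0,3.2]],[[0,0,0],[0,0,3]],[[0,0,0],[0,0,3]],[[0,0,0],[0,0,1.5]],[[0,0,0],[0,0,0]]]}}

```text
time: 11.0
tool_pos: [637.2, 194.2, 258.2]
tcp_rot: [3.142, 0.0, 1.523]
contact_force: [-0.3, -0.3, -4.9]
grip_width: 9.4
finger_force: 30.0
```

```bash
python3 - <<'E'
from h import *
from plant import bot
o=bot.get_obs();m=bot.camera_model("wrist");print(o["time"],o["tool_pos"],np.degrees(o["tcp_rot"]));np.save("mw2.npy",m,allow_pickle=True)
cv2.imwrite("pics/w2.png",cv2.cvtColor(bot.capture("wrist"),cv2.COLOR_RGB2BGR))
E
```

```text
11.0 [637.15044498 194.16825783 258.23854362] [1.79998653e+02 1.46788090e-02 8.72781838e+01]
```

View pics/w2.png

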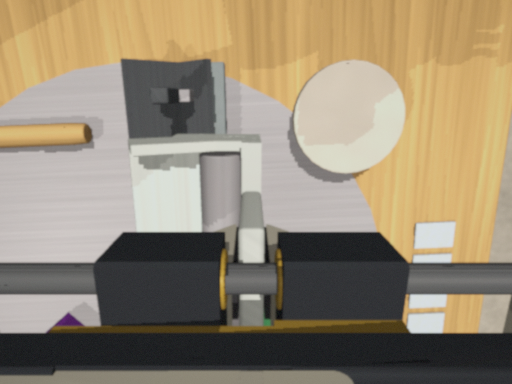

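Wrist view: the bar is still against the back wall (220,190). The jaw post and plate are at (172,96), the trough's near edge at columns 123–129 and its far edge at about 210.

```bash
python3 - <<'E'
from h import *
m=np.load("mw2.npy",allow_pickle=True).item()
w=cv2.imread("pics/w2.png");g=cv2.cvtColor(w,cv2.COLOR_BGR2GRAY)
for r in (70,96,125):print(r,g[r,115:235].tolist())
for r in (70,125):
    d=np.diff(g[r].astype(float))
    n=115+np.argmin(d[115:140])+.5; f=200+np.argmax(d[200:220])+.5
    print(r,n,f,onz(m,(n,r),60).round(1),onz(m,(f,r),50).round(1))
n,l,st,ce=cv2.connectedComponentsWithStats((g[80:112,140:195]>110).astype(np.uint8))
for i in range(1,n):
    x,y,ww,h,a=st[i]
    if a>20:
        print(st[i],[onz(m,u,61).round(1).tolist() for u in [(140+x-.5,80+y-.5),(140+x+ww-.5,80+y+h-.5)]])
E
```

```text
70 [185, 184, 185, 186, 185, 178, 148, 105, 83, 82, 83, 80, 81, 81, 82, 82, 82, 81, 81, 82, 82, 81, 82, 81, 80, 83, 82, 82, 82, 83, 82, 81, 84, 82, 82, 81, 80, 81, 84, 82, 83, 81, 83, 83, 82, 82, 83, 81, 81, 80, 81, 82, 82, 84, 82, 83, 82, 80, 80, 82, 84, 86, 84, 82, 84, 82, 83, 82, 82, 82, 84, 83, 86, 84, 86, 82, 83, 84, 81, 74, 71, 71, 70, 68, 70, 68, 67, 70, 69, 69, 71, 73, 75, 77, 77, 92, 123, 149, 157, 159, 159, 157, 159, 158, 159, 160, 159, 154, 140, 130, 150, 163, 165, 167, 172, 174, 174, 171, 171, 171]
96 [188, 189, 189, 189, 188, 188, 188, 188, 176, 142, 101, 85, 82, 82, 81, 80, 83, 83, 83, 86, 82, 80, 83, 80, 84, 82, 82, 85, 81, 84, 82, 81, 83, 83, 82, 83, 90, 93, 92, 94, 93, 94, 96, 98, 96, 95, 94, 92, 93, 92, 90, 85, 76, 56, 42, 34, 35, 36, 38, 39, 38, 34, 41, 68, 122, 157, 172, 176, 175, 174, 176, 176, 179, 170, 135, 92, 72, 68, 69, 68, 67, 68, 71, 71, 79, 79, 82, 84, 83, 84, 85, 84, 81, 80, 82, 79, 81, 85, 90, 106, 138, 156, 159, 160, 160, 159, 162, 159, 150, 131, 131, 154, 169, 171, 172, 172, 172, 171, 172, 171]
125 [190, 189, 189, 190, 189, 189, 189, 189, 190, 190, 190, 182, 148, 102, 85, 82, 83, 82, 83, 83, 82, 85, 84, 84, 83, 81, 83, 82, 84, 81, 84, 82, 84, 82, 83, 82, 84, 85, 83, 83, 82, 83, 84, 85, 84, 80, 79, 81, 83, 85, 84, 83, 82, 80, 78, 70, 59, 55, 54, 57, 50, 49, 52, 53, 54, 53, 52, 54, 56, 54, 55, 61, 76, 83, 86, 85, 85, 84, 88, 85, 84, 84, 83, 85, 85, 85, 85, 82, 83, 85, 86, 85, 86, 85, 82, 80, 81, 81, 99, 132, 151, 155, 157, 157, 156, 157, 157, 158, 157, 146, 120, 114, 148, 166, 172, 171, 171, 171, 172, 171]
70 121.5 210.5 [515.6 296.9  60. ] [602.  293.4  50. ]
125 127.5 213.5 [513.8 243.6  60. ] [600.7 238.5  50. ]
[ 39   9  11  13 138] [[570.0, 276.8, 61.0], [579.7, 263.8, 61.0]]
```

Call:
{"op": "servo_tool", "data": {"deltas": [[[0,0.001,0.005],[0,0,0]],[[0,0.002,0.01],[0,0,0]],[[0,0.002,0.015],[0,0,0]],[[0,0,0.02],[0,0,0]],[[0,0,0.02],[0,0,0]],[[0,0,0.015],[0,0,0]],[[0,0,0.015],[0,0,0]],[[0,0,0.01],[0,0,0]],[[0,-0.00085,-0.00225],[-2,0,0]],[[0,-0.00085,-0.00225],[-2,0,0]],[[0,-0.00085,-0.00225],[-2,0,0]],[[0,-0.00085,-0.00225],[-2,0,0]],[[0,-0.00085,-0.00225],[-2,0,0]],[[0,-0.00085,-0.00225],[-2,0,0]],[[0,-0.00085,-0.00225],[-2,0,0]],[[0,-0.00085,-0.00225],[-2,0,0]],[[0,-0.00085,-0.00225],[-2,0,0]],[[0,0,0],[0,0,0]]]}}

```text
time: 13.3
tool_pos: [631.1, 195.1, 167.3]
tcp_rot: [2.828, 0.0, 1.524]
contact_force: [-0.9, 0.5, -4.6]
grip_width: 10.1
finger_force: 30.0
```

Call:
{"op": "servo_tool", "data": {"deltas": [[[0,-0.001,0.003],[0,0,0]],[[0,-0.002,0.006],[0,0,0]],[[0,-0.003,0.009],[0,0,0]],[[0,-0.003,0.009],[0,0,0]],[[0,-0.003,0.009],[0,0,0]],[[0,-0.002,0.006],[0,0,0]],[[0,-0.001,0.004],[0,0,0]],[[0,-0.001,0.003],[0,0,0]],[[0,0,0],[0,0,0]]]}}

```text
time: 14.42
tool_pos: [631.6, 195.0, 115.4]
tcp_rot: [2.828, 0.0, 1.524]
contact_force: [-0.1, 0.8, -4.9]
grip_width: 9.7
finger_force: 30.0
```

```bash
cat >lip.py <<'E'
from h import *
from plant import bot
o=bot.get_obs();r=R.from_euler("xyz",o["tcp_rot"])
p=o["tool_pos"]+r.apply([0,-65,23.2])
q=R.from_euler("z",2.7,degrees=True).apply(p-[559,212,0])
print(o["time"],"tcp",o["tool_pos"].round(1),"lip in caliper",q.round(1),"tilt",np.degrees(np.arccos(-r.as_matrix()[2,2])).round(2),o["contact_force"].round(1),o["grip_width"])
E
python3 - <<'E'
from lip import *
t=bot.capture("top");s=bot.capture("scene")
a=np.hstack([cv2.resize(t[160:235,165:265],(400,300)),cv2.resize(s[130:220,230:350],(400,300))])
cv2.imwrite("pics/p1.png",cv2.cvtColor(a,cv2.COLOR_RGB2BGR))
E
```

```text
14.425 tcp [631.6 195.  115.4] lip in caliper [ 18.7 -13.6  73.3] tilt 17.99 [-0.1  0.8 -4.9] 9.667867939972004
```

View pics/p1.png

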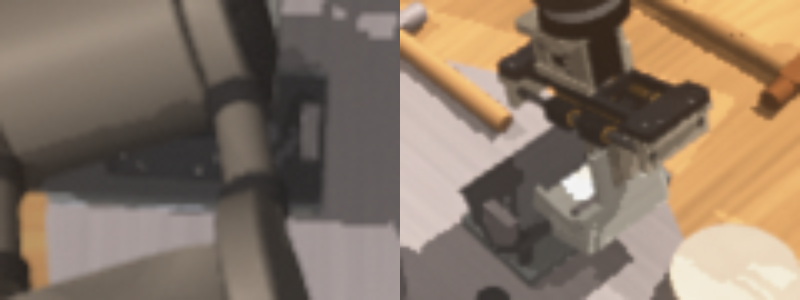

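The right crop shows the tray's lip over the trough at about (580,190), clear of the anvil (500,220). The force reading is unchanged, so nothing is touching. Pouring slowly.

Call:
{"op": "servo_tool", "data": {"deltas": [[[0,-0.0004,-0.0011],[-1,0,0]],[[0,-0.0004,-0.0011],[-1,0,0]],[[0,-0.0004,-0.0011],[-1,0,0]],[[0,-0.0004,-0.0011],[-1,0,0]],[[0,-0.0004,-0.0011],[-1,0,0]],[[0,-0.0004,-0.0011],[-1,0,0]],[[0,-0.0004,-0.0011],[-1,0,0]],[[0,-0.0004,-0.0011],[-1,0,0]],[[0,-0.0004,-0.0011],[-1,0,0]],[[0,-0.0004,-0.0011],[-1,0,0]],[[0,-0.0004,-0.0011],[-1,0,0]],[[0,-0.0004,-0.0011],[-1,0,0]],[[0,-0.0004,-0.0011],[-1,0,0]],[[0,-0.0004,-0.0011],[-1,0,0]],[[0,-0.0004,-0.0011],[-1,0,0]],[[0,-0.0004,-0.0011],[-1,0,0]],[[0,-0.0004,-0.0011],[-1,0,0]],[[0,-0.0004,-0.0011],[-1,0,0]]]}}

```text
time: 16.77
tool_pos: [616.8, 196.0, 130.7]
tcp_rot: [2.511, -0.001, 1.524]
contact_force: [0.5, -0.5, -2.8]
grip_width: 9.7
finger_force: 30.0
```

Call:
{"op": "servo_tool", "data": {"deltas": [[[0,-0.0008,-0.0022],[-2,0,0]],[[0,-0.0008,-0.0022],[-2,0,0]],[[0,0,0],[0,0,0]],[[0,0,0],[0,0,0]],[[0,0,0],[0,0,0]],[[0,0,0],[0,0,0]],[[0,0,0],[0,0,0]],[[0,0,0],[0,0,0]],[[0,0,0],[0,0,0]],[[0,0,0],[0,0,0]]]}}

```text
time: 18.02
tool_pos: [614.3, 200.6, 139.3]
tcp_rot: [2.454, 0.009, 1.517]
contact_force: [-0.1, 0.1, -3.5]
grip_width: 9.6
finger_force: 30.0
```

```bash
python3 lip.py
```

```text
18.025 tcp [614.3 200.6 139.3] lip in caliper [20.2 -9.  80.2] tilt 39.41 [-0.1  0.1 -3.5] 9.56067346287441
```

```bash
python3 - <<'E'
from lip import *
print(o["joint_positions"].round(3))
E
```

```text
18.025 tcp [614.3 200.6 139.3] lip in caliper [20.2 -9.  80.2] tilt 39.41 [-0.1  0.1 -3.5] 9.56067346287441
[ 0.313  0.441  1.892 -0.996  0.283  1.26 ]
```

Call:
{"op": "servo_tool", "data": {"deltas": [[[0,0.003,-0.004],[0,0,0]],[[0,0.006,-0.008],[0,0,0]],[[0,0.006,-0.008],[0,0,0]],[[0,0.006,-0.008],[0,0,0]],[[0,0.006,-0.008],[0,0,0]],[[0,0.003,-0.004],[0,0,0]],[[0,0,0],[0,0,0]]]}}

```text
time: 18.9
tool_pos: [612.2, 201.2, 189.8]
tcp_rot: [2.453, 0.009, 1.517]
contact_force: [0.5, 0.3, -3.5]
grip_width: 9.7
finger_force: 30.0
```

```bash
python3 - <<'E'
from lip import *
print(o["joint_positions"].round(3),np.degrees(o["tcp_rot"]).round(1))
m=bot.camera_model("wrist");np.save("mw3.npy",m,allow_pickle=True)
w=bot.capture("wrist");s=bot.capture("scene")
a=np.hstack([cv2.resize(w,(400,300)),cv2.resize(s[130:220,230:350],(400,300))])
cv2.imwrite("pics/p2.png",cv2.cvtColor(a,cv2.COLOR_RGB2BGR))
E
```

```text
18.9 tcp [612.2 201.2 189.8] lip in caliper [ 18.2  -8.5 130.6] tilt 39.45 [ 0.5  0.3 -3.5] 9.686640943717068
[ 0.315  0.359  1.843 -0.708  0.371  0.959] [140.6   0.5  86.9]
```

View pics/p2.png

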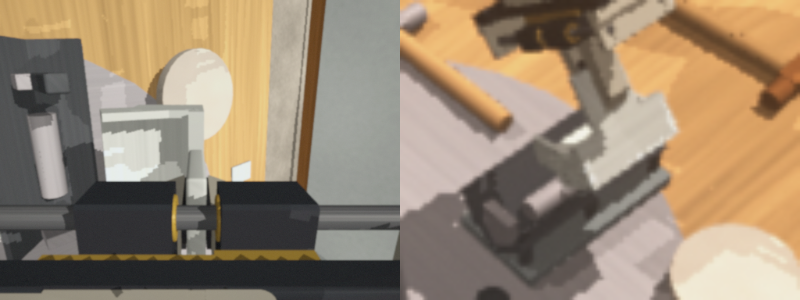

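The bar lies in the trough (wrist half (50,155)) and the tray is empty. The small offset came from wrist joint limits (q4 and q5), not from contact. Levelling and raising.

Call:
{"op": "servo_tool", "data": {"deltas": [[[0,0,0],[2,0,0]],[[0,0,0],[4,0,0]],[[0,0,0],[4,0,0]],[[0,0,0],[4,0,0]],[[0,0,0],[4,0,0]],[[0,0,0],[4,0,0]],[[0,0,0],[4,0,0]],[[0,0,0],[4,0,0]],[[0,0,0],[4,0,0]],[[0,0,0],[3.4,0,0]],[[0,0,0],[2,0,0]],[[0,0,-0.02],[0,0,0]],[[0,0,-0.028],[0,0,0]],[[0,0,-0.02],[0,0,0]],[[0,0,0],[0,0,0]]]}}

```text
time: 20.88
tool_pos: [613.0, 201.8, 258.4]
tcp_rot: [3.138, 0.009, 1.516]
contact_force: [0.0, -0.2, -4.2]
grip_width: 9.9
finger_force: 30.0
```

```bash
python3 - <<'E'
from lip import *
print(o["joint_positions"].round(3),np.degrees(o["tcp_rot"]).round(2))
d=r.inv().apply([539.8-o["tool_pos"][0],-240.5-o["tool_pos"][1],0]);print(d)
E
```

```text
20.875 tcp [613.  201.8 258.4] lip in caliper [-10.5  -7.3 235. ] tilt 0.54 [ 0.  -0.2 -4.2] 9.870955720335738
[ 0.204  0.554  1.098 -0.009  1.489  0.259] [179.8    0.5   86.88]
[-445.6565304   -49.08674645    3.70654957]
```

Call:
{"op": "servo_tool", "data": {"deltas": [[[0,0,0],[0.2,0.5,0]],[[-0.006,-0.001,0],[0,0,0]],[[-0.0125,-0.001,0],[0,0,0]],[[-0.0185,-0.002,0],[0,0,0]],[[-0.034,-0.0038,0],[0,0,0]],[[-0.034,-0.0038,0],[0,0,0]],[[-0.034,-0.0038,0],[0,0,0]],[[-0.034,-0.0038,0],[0,0,0]],[[-0.034,-0.0038,0],[0,0,0]],[[-0.034,-0.0038,0],[0,0,0]],[[-0.034,-0.0038,0],[0,0,0]],[[-0.034,-0.0038,0],[0,0,0]],[[-0.034,-0.0038,0],[0,0,0]],[[-0.034,-0.0038,0],[0,0,0]],[[-0.034,-0.0038,0],[0,0,0]],[[-0.0185,-0.002,0],[0,0,0]],[[-0.0095,-0.001,0],[0,0,0]],[[-0.006,0,0],[0,0,0]]]}}

```text
time: 23.12
tool_pos: [539.2, -239.8, 257.6]
tcp_rot: [-3.138, -0.0, 1.517]
contact_force: [0.3, 0.4, -2.9]
grip_width: 9.9
finger_force: 30.0
```

Call:
{"op": "servo_tool", "data": {"deltas": [[[0,0,0],[0,0,-4.3]],[[0,0,0],[0,0,-5]],[[0,0,0],[0,0,-5]],[[0,0,0],[0,0,-5]],[[0,0,0],[0,0,-5]],[[0,0,0],[0,0,0]],[[0,0,0],[0,0,0]]]}}

```text
time: 24.0
tool_pos: [539.5, -239.4, 257.6]
tcp_rot: [-3.138, -0.001, 1.94]
contact_force: [0.4, 0.2, -3.8]
grip_width: 9.7
finger_force: 30.0
```

```bash
python3 - <<'E'
from lip import *
print(np.degrees(o["tcp_rot"]).round(2))
d=r.inv().apply([539.8-o["tool_pos"][0],-240.5-o["tool_pos"][1],58.2-o["tool_pos"][2]]);print(d)
E
```

```text
24.0 tcp [ 539.5 -239.4  257.6] lip in caliper [ -57.8 -478.1  234.6] tilt 0.19 [ 0.4  0.2 -3.8] 9.721474037487027
[-1.7982e+02 -7.0000e-02  1.1114e+02]
[ -1.39355753   0.55265351 199.43408991]
```

Call:
{"op": "servo_tool", "data": {"deltas": [[[-0.0014,0.0006,0.01],[-0.2,0,0]],[[0,0,0.03],[0,0,0]],[[0,0,0.04],[0,0,0]],[[0,0,0.04],[0,0,0]],[[0,0,0.03],[0,0,0]],[[0,0,0.02],[0,0,0]],[[0,0,0.015],[0,0,0]],[[0,0,0.008],[0,0,0]],[[0,0,0.003],[0,0,0]],[[0,0,0.002],[0,0,0]],[[0,0,0],[0,0,0]],[[0,0,0],[0,0,0]]]}}

```text
time: 25.5
tool_pos: [540.5, -240.9, 60.1]
tcp_rot: [3.141, -0.0, 1.941]
contact_force: [-0.5, 0.5, -3.3]
grip_width: 9.8
finger_force: 30.0
```

Call:
{"op": "servo_tool", "data": {"deltas": [[[0,0,0.001],[0,0,0]],[[0,0,0],[0,0,0]],[[0,0,0],[0,0,0]]]}}

```text
time: 25.88
tool_pos: [540.3, -240.8, 58.6]
tcp_rot: [3.141, -0.001, 1.941]
contact_force: [-0.4, -0.4, -4.0]
grip_width: 9.8
finger_force: 30.0
```

Call:
{"op": "servo_tool", "data": {"deltas": [[[0,0,0.0007],[0,0,0]],[[0,0,0],[0,0,0]],[[0,0,0],[0,0,0]]]}}

```text
time: 26.25
tool_pos: [540.4, -240.8, 58.2]
tcp_rot: [3.141, -0.001, 1.941]
contact_force: [-0.8, 1.9, 1.4]
grip_width: 10.0
finger_force: 30.0
```

Call:
{"op": "servo_tool", "data": {"deltas": [[[0,0,0],[0,0,0]],[[0,0,0],[0,0,0]],[[0,0,0],[0,0,0]],[[0,0,0],[0,0,0]],[[0,0,-0.01],[0,0,0]],[[0,0,-0.03],[0,0,0]],[[0,0,-0.04],[0,0,0]],[[0,0,-0.04],[0,0,0]],[[0,0,-0.04],[0,0,0]],[[0,0,-0.03],[0,0,0]],[[0,0,-0.01],[0,0,0]],[[0,0,0],[0,0,0]]], "fingers": 0.5}}

```text
time: 27.75
tool_pos: [540.3, -241.0, 258.1]
tcp_rot: [3.141, -0.001, 1.941]
contact_force: [0.8, 0.1, -0.9]
grip_width: 45.7
finger_force: 0.0
```

```bash
python3 - <<'E'
from lip import *
print(np.degrees(o["tcp_rot"]).round(2))
w=bot.capture("wrist");t=bot.capture("top");cv2.imwrite("pics/t4.png",cv2.cvtColor(t,cv2.COLOR_RGB2BGR))
a=np.hstack([cv2.resize(w[60:240,130:340],(350,300)),cv2.resize(t[160:235,165:265],(400,300))])
cv2.imwrite("pics/p3.png",cv2.cvtColor(a,cv2.COLOR_RGB2BGR))
E
```

```text
27.75 tcp [ 540.3 -241.   258.1] lip in caliper [ -56.8 -479.7  234.8] tilt 0.05 [ 0.8  0.1 -0.9] 45.71233792610529
[ 1.7996e+02 -3.0000e-02  1.1120e+02]
```

View pics/p3.png

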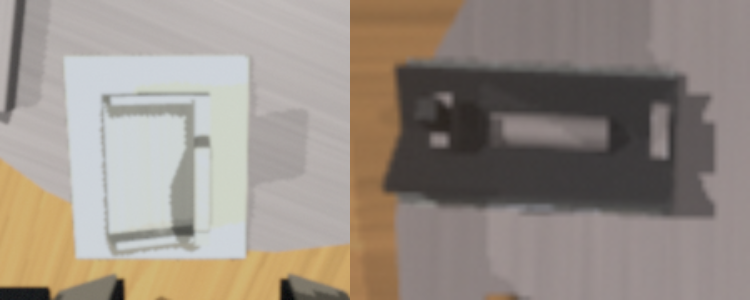

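The tray stands level in the middle of its tile, and the bar lies in the trough (right crop 505–610, row 132) between the jaw (440) and the anvil (660). Next I locate the jaw post.

```bash
python3 - <<'E'
from lip import *
m2=np.load("mw2.npy",allow_pickle=True).item()
w=cv2.imread("pics/w2.png");g=cv2.cvtColor(w,cv2.COLOR_BGR2GRAY)
print(g[84:108,157].tolist())
for u in [(150.3,95.5),(167.5,95.5),(158.9,95.5)]:print("post w2",onz(m2,u,110).round(1))
t=cv2.imread("pics/t4.png");mt=bot.camera_model("top");gt=cv2.cvtColor(t,cv2.COLOR_BGR2GRAY)
c=gt[183:206,170:250]
n,l,st,ce=cv2.connectedComponentsWithStats((c>88).astype(np.uint8))
for i in range(1,n):
    if st[i,4]>8:
        x,y,ww,h,a=st[i];print("blob",st[i],onz(mt,ce[i]+[170,183],61).round(1),"z32 ends",onz(mt,(170+x-.5,183+y+h/2),40).round(1)[:2],onz(mt,(170+x+ww-.5,183+y+h/2),40).round(1)[:2])
tp=np.array([561.,270,258.2]);
for q in[(o["joint_positions"],)]:print(q)
E
```

```text
27.85 tcp [ 539.8 -240.7  256.5] lip in caliper [ -57.3 -479.4  233.3] tilt 0.19 [0.1 0.3 0.9] 45.712953635254934
[79, 84, 80, 84, 91, 92, 97, 97, 96, 96, 96, 98, 96, 96, 93, 91, 93, 87, 77, 68, 68, 81, 83, 83]
post w2 [555.  270.9 110. ]
post w2 [569.8 270.2 110. ]
post w2 [562.4 270.5 110. ]
blob [  0   0   8  23 146] [551.6 308.6  61. ] z32 ends [550.1 322.1] [550.3 300.5]
blob [17  0  4  4 11] [575.2 267.8  61. ] z32 ends [576.5 277. ] [576.5 266.2]
blob [77  0  3 23 52] [546.3 109.2  61. ] z32 ends [551.6 114.1] [551.7 106. ]
blob [70  3  5 14 67] [554.1 125.6  61. ] z32 ends [555.6 133. ] [555.7 119.5]
blob [ 30   5  30   9 196] [554.1 196.8  61. ] z32 ends [556.2 241.2] [556.7 160.1]
blob [15 10  5  4 18] [547.5 271.5  61. ] z32 ends [549.  281.5] [549.1 268. ]
(array([-5.49509431e-01,  4.47881620e-01,  1.27816978e+00,  8.45918867e-04,
        1.41875668e+00, -9.19579557e-01]),)
```

Call:
{"op": "servo_tool", "data": {"deltas": [[[0.0215,0.0094,0],[0,0,0]],[[0.043,0.0188,0],[0,0,2.4]],[[0.0422,0.0206,0],[0,0,0]],[[0.0422,0.0206,0],[0,0,0]],[[0.0422,0.0206,0],[0,0,0]],[[0.0422,0.0206,0],[0,0,0]],[[0.0422,0.0206,0],[0,0,0]],[[0.0422,0.0206,0],[0,0,0]],[[0.0422,0.0206,0],[0,0,0]],[[0.0422,0.0206,0],[0,0,0]],[[0.0422,0.0206,0],[0,0,0]],[[0.0215,0.01,0],[0,0,0]],[[0,0,0],[0,0,5.5]],[[0,0,0],[0,0,5.5]],[[0,0,0],[0,0,5.5]],[[0,0,0],[0,0,5]],[[0,0,0],[0,0,0]],[[0,0,0],[0,0,0]]]}}

```text
time: 30.1
tool_pos: [598.4, 272.7, 258.0]
tcp_rot: [-3.14, -0.001, 1.526]
contact_force: [-0.4, 0.1, 0.3]
grip_width: 46.0
finger_force: 0.0
```

```bash
python3 - <<'E'
from lip import *
print(np.degrees(o["tcp_rot"]).round(2), r.inv().apply(np.array([562.2,270.5,71])-o["tool_pos"]))
E
```

```text
30.1 tcp [598.4 272.7 258. ] lip in caliper [-28.5  62.4 234.8] tilt 0.08 [-0.4  0.1  0.3] 45.980711163722674
[-1.7993e+02 -5.0000e-02  8.7420e+01] [ -4.01697826 -35.83559576 186.99200025]
```

Call:
{"op": "servo_tool", "data": {"deltas": [[[-0.002,-0.018,0.01],[0,0,0]],[[-0.002,-0.018,0.03],[0,0,0]],[[0,0,0.03],[0,0,0]],[[0,0,0.03],[0,0,0]],[[0,0,0.03],[0,0,0]],[[0,0,0.02],[0,0,0]],[[0,0,0.015],[0,0,0]],[[0,0,0.012],[0,0,0]],[[0,0,0.01],[0,0,0]],[[0,0,0],[0,0,0]],[[0,0,0],[0,0,0]]]}}

```text
time: 31.48
tool_pos: [563.2, 270.2, 72.0]
tcp_rot: [3.141, -0.001, 1.524]
contact_force: [-0.2, 0.8, -0.4]
grip_width: 45.8
finger_force: 0.0
```

Call:
{"op": "servo_tool", "data": {"deltas": [[[0,0,0],[0,0,0]],[[0,0,0],[0,0,0]],[[0,0,0],[0,0,0]],[[0,0,0],[0,0,0]],[[0,0,0],[0,0,0]],[[0,0,0],[0,0,0]]], "fingers": 0}}

```text
time: 32.22
tool_pos: [561.0, 270.2, 71.6]
tcp_rot: [-3.138, -0.0, 1.524]
contact_force: [-7.0, 0.3, 4.2]
grip_width: 15.7
finger_force: 30.0
```

Call:
{"op": "servo_tool", "data": {"deltas": [[[-0.002,-0.0015,0],[0,0,0]],[[-0.004,0,0],[0,0,0]],[[-0.004,0,0],[0,0,0]],[[-0.004,0,0],[0,0,0]],[[-0.004,0,0],[0,0,0]],[[-0.004,0,0],[0,0,0]],[[-0.003,0,0],[0,0,0]],[[-0.003,0,0],[0,0,0]],[[-0.003,0,0],[0,0,0]],[[-0.003,0,0],[0,0,0]],[[-0.003,0,0],[0,0,0]],[[-0.003,0,0],[0,0,0]],[[-0.002,0,0],[0,0,0]],[[-0.002,0,0],[0,0,0]],[[0,0,0],[0,0,0]],[[0,0,0],[0,0,0]]]}}

```text
time: 34.22
tool_pos: [559.4, 225.9, 71.6]
tcp_rot: [3.142, -0.001, 1.524]
contact_force: [-2.8, 3.3, 5.6]
grip_width: 15.8
finger_force: 30.0
```

Call:
{"op": "servo_tool", "data": {"deltas": [[[-0.001,0,0],[0,0,0]],[[-0.001,0,0],[0,0,0]],[[-0.001,0,0],[0,0,0]],[[-0.001,0,0],[0,0,0]],[[-0.001,0,0],[0,0,0]],[[0,0,0],[0,0,0]]]}}

```text
time: 34.98
tool_pos: [559.2, 221.1, 71.6]
tcp_rot: [3.141, -0.001, 1.523]
contact_force: [-2.2, 3.2, 5.6]
grip_width: 15.9
finger_force: 30.0
```

Call:
{"op": "servo_tool", "data": {"deltas": [[[-0.0005,0,0],[0,0,0]],[[-0.0005,0,0],[0,0,0]],[[0,0,0],[0,0,0]]]}}

```text
time: 35.35
tool_pos: [559.2, 220.2, 71.6]
tcp_rot: [3.141, -0.001, 1.524]
contact_force: [-2.4, 4.6, 4.7]
grip_width: 16.0
finger_force: 30.0
```

Call:
{"op": "servo_tool", "data": {"deltas": [[[-0.0005,0,0],[0,0,0]],[[-0.0005,0,0],[0,0,0]],[[0,0,0],[0,0,0]]]}}

```text
time: 35.72
tool_pos: [559.1, 219.1, 71.6]
tcp_rot: [3.141, -0.001, 1.524]
contact_force: [-1.8, 4.7, 5.4]
grip_width: 16.0
finger_force: 30.0
```

Call:
{"op": "servo_tool", "data": {"deltas": [[[-0.0005,0,0],[0,0,0]],[[-0.0005,0,0],[0,0,0]],[[0,0,0],[0,0,0]]]}}

```text
time: 36.1
tool_pos: [559.1, 218.2, 71.6]
tcp_rot: [3.141, -0.001, 1.524]
contact_force: [-2.2, 3.7, 4.7]
grip_width: 15.8
finger_force: 30.0
```

Call:
{"op": "servo_tool", "data": {"deltas": [[[-0.0005,0,0],[0,0,0]],[[0,0,0],[0,0,0]]]}}

```text
time: 36.35
tool_pos: [559.0, 217.7, 71.5]
tcp_rot: [3.141, -0.001, 1.524]
contact_force: [-2.4, 4.5, 4.6]
grip_width: 16.0
finger_force: 30.0
```

Call:
{"op": "servo_tool", "data": {"deltas": [[[-0.0005,0,0],[0,0,0]],[[0,0,0],[0,0,0]]]}}

```text
time: 36.6
tool_pos: [559.0, 217.1, 71.5]
tcp_rot: [3.141, -0.001, 1.524]
contact_force: [-2.6, 3.9, 5.2]
grip_width: 16.0
finger_force: 30.0
```

Call:
{"op": "servo_tool", "data": {"deltas": [[[-0.0005,0,0],[0,0,0]],[[0,0,0],[0,0,0]]]}}

```text
time: 36.85
tool_pos: [559.0, 216.8, 71.6]
tcp_rot: [3.141, -0.001, 1.524]
contact_force: [-1.9, 5.3, 4.5]
grip_width: 15.8
finger_force: 30.0
```

Call:
{"op": "servo_tool", "data": {"deltas": [[[-0.0005,0,0],[0,0,0]],[[0,0,0],[0,0,0]]]}}

```text
time: 37.1
tool_pos: [559.0, 216.8, 71.6]
tcp_rot: [3.141, -0.002, 1.524]
contact_force: [-1.3, 7.1, 3.2]
grip_width: 15.9
finger_force: 30.0
```

The jaw has stopped moving and the force is rising, so the bar is against the anvil. A little more pressure.

Call:
{"op": "servo_tool", "data": {"deltas": [[[-0.0005,0,0],[0,0,0]],[[-0.0005,0,0],[0,0,0]],[[0,0,0],[0,0,0]],[[0,0,0],[0,0,0]]]}}

```text
time: 37.6
tool_pos: [559.0, 216.7, 71.6]
tcp_rot: [3.141, -0.003, 1.524]
contact_force: [-1.8, 11.6, 4.2]
grip_width: 16.0
finger_force: 30.0
```

Call:
{"op": "servo_tool", "data": {"deltas": [[[-0.0005,0,0],[0,0,0]],[[0,0,0],[0,0,0]],[[0,0,0],[0,0,0]]]}}

```text
time: 37.98
tool_pos: [559.0, 216.7, 71.6]
tcp_rot: [3.14, -0.004, 1.524]
contact_force: [-1.4, 13.1, 3.2]
grip_width: 15.8
finger_force: 30.0
```

Call:
{"op": "servo_tool", "data": {"deltas": [[[0.0015,0,0],[0,0,0]],[[0,0,0],[0,0,0]]]}}

```text
time: 38.22
tool_pos: [559.0, 216.8, 71.6]
tcp_rot: [3.141, -0.002, 1.524]
contact_force: [-2.1, 6.5, 4.2]
grip_width: 16.1
finger_force: 30.0
```

Call:
{"op": "servo_tool", "data": {"deltas": [[[0,0,0],[0,0,0]],[[0,0,0],[0,0,0]],[[0,0,0],[0,0,0]],[[0,0,0],[0,0,0]],[[0,0,-0.01],[0,0,0]],[[0,0,-0.02],[0,0,0]],[[0,0,-0.03],[0,0,0]],[[0,0,-0.04],[0,0,0]],[[0,0,-0.04],[0,0,0]],[[0,0,-0.03],[0,0,0]],[[0,0,0],[0,0,0]]], "fingers": 0.5}}

```text
time: 39.6
tool_pos: [559.9, 216.4, 244.8]
tcp_rot: [3.136, -0.003, 1.524]
contact_force: [0.6, 0.8, -0.3]
grip_width: 46.3
finger_force: 0.0
```

```bash
python3 - <<'E'
from lip import *
w=bot.capture("wrist");t=bot.capture("top");s=bot.capture("scene")
a=np.hstack([cv2.resize(w,(400,300)),cv2.resize(s[130:220,230:350],(400,300))])
b=np.hstack([cv2.resize(t[160:235,165:265],(400,300)),cv2.resize(s[120:320,100:366],(400,300))])
cv2.imwrite("pics/end.png",cv2.cvtColor(np.vstack([a,b]),cv2.COLOR_RGB2BGR))
E
```

```text
39.6 tcp [559.9 216.4 244.8] lip in caliper [-64.1   4.5 221.2] tilt 0.38 [ 0.6  0.8 -0.3] 46.3359882721832
```

View pics/end.png

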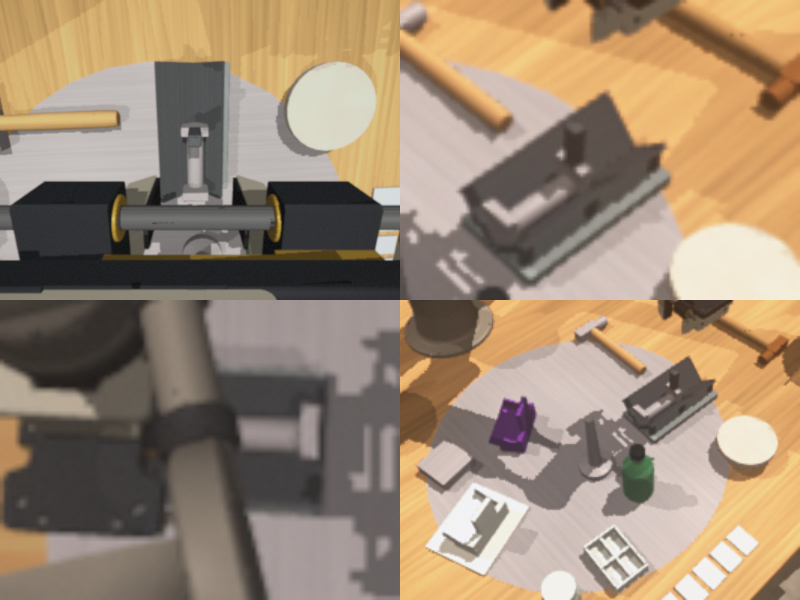

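The bar is held between the jaw (wrist view (195,130)) and the anvil (195,185). The tray is on its tile and the bystanders haven't moved.

```bash
python3 -c "
from plant import bot
print(bot.close_job())"
```

```text
the job is handed in; nothing more can be done
None
```

I handed the job in at about 40 s of the 72 s limit: the bar is in the trough against the anvil with the jaw shut on it, the tray is released on its tile, and the last picture shows no bystander moved, but no verdict came back.

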